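Stand the tilted adhesive bottle upright on its board

ROBOT

A 7-joint arm with a two-finger parallel gripper is mounted at the origin on a cart in front of the work surface, level with it; the furniture and walls round the work are solid. World frame = base frame: x ahead of the robot, y to its left, z up, the work surface at z = 0. Lengths are in mm, angles in rad, forces in N, time in s.
With the tool pointing down it reaches from about 425 to 800 mm from the base axis. Payload 8.3 kg.
Tool frame: the origin (TCP) lies midway between the tips of the shut fingers; the grasp point (between the pads) lies 19 mm behind it; z points along the fingers, y is the direction in which the jaws open and shut (so a half turn about z gives the same grasp; the last joint's range is limited). The gripper opens to 85 mm and grips with 20 to 120 N. Pads are 22 mm wide; open, the fingers measure 114 mm over their backs; the gripper's body (76 mm by 85 mm) begins 54 mm behind the grasp point. The pads swing forward as they close: fully open they stand 13 mm farther back than shut.
Start: joints at [1.05, 0.383, 0.016, 1.37, -0.006, 1.388, -0.046], TCP at [276.267, -560.606, 231.279] pointing down, gripper open.
Joint ranges: [-2.95, 2.95], [-0.25, 2.06], [-1.52, 1.56], [0.18, 2.33], [-1.44, 4.58], [0.02, 2.06], [-3.01, 3.01]. Speed limits (rad/s): [2.39, 2.39, 3.01, 3.01, 3.14, 3.14, 3.14].

INTERFACE

Orientations are given as a unit quaternion [w, x, y, z].
In Python, from bench import env, cams gives the robot as it stands.
- The arm moves only by the tool arm_command, never from a script. Its argument "targets" is a list of rows, each a list of 3 entries, a list of its own where there are three numbers: the closure, from -1 (fully open) to 1 (shut), then the shift along the tool's x, y, z normalised to -1 to 1, where 1 is 0.02 m, then the turn about the tool's z normalised to -1 to 1, where 1 is 5 degrees. A call has 1 to 8 rows; each row shifts and turns the commanded pose from where the row before left it, along the tool's axes as they then stand; what a row does not reach is not made up. A row lasts 1/12 s, in which the tool goes at most 41.7 mm and 7.16 degrees, less where a joint would pass 70% of its speed; a pose out of reach is approached as far as the arm can. A call with a number of a shift or a turn outside -1 to 1 is refused whole. A call with a gripper value outside its range is refused whole. The fingers move at their own pace and stop on an object; "newtons" is the grip in N (left out, the last holds). Time passes only in rows, so rows that do not move let the fingers close. It gives the time, the measured TCP pose, the force and the opening at its end, in the units of the state.
- env.get_obs(): the state, without advancing time (a new reading comes with each control period).
- cams.camera(name): name is "scene" or "top" or "wrist"; returns (picture, depth): 400x640x3 uint8, red, green, blue; 400x640 float32, mm along the optical axis (not along the pixel's ray), 0 where there is no reading.
- cams.camera_model(name): a dict with "fx", "fy", "cx", "cy" (pixels), "R" (3x3) and "t" (3): a world point X has camera coordinates R X + t; the wrist camera has in their place "tool_from_camera" (4x4, takes a point from camera to tool coordinates, whose origin is the TCP and whose axes are the flange's). Camera axes: x right, y down, z forward; pixel columns grow to the right and rows downward; lengths in mm; the calibration is good to about 2 mm. A picture is of the moment at which its call begins: read the wrist's pose just before it. camera_model takes no time and is no camera call.
- env.job_done(): hands the job in, once; it reports no verdict.
The state is a dict: "time_s": time; "joint_pos": joint angles; "dq": joint speeds; "effort": joint torques, N m; "tcp_pos": TCP position; "tool_rot": TCP orientation; "ft_force": force on the tool from outside, world axes, zero at the start; "wrist_torque": the same for the moment, N m; "finger_gap": opening from 0.0 (shut) to 1.0 (fully open).
Only numpy, scipy, OpenCV 4.12 (cv2) and the standard library are available. Lean on these libraries where they do the work, as an engineer would, in place of code of your own. Each camera call takes 0.05 s, during which the arm holds its last target. There are 200 camera calls.

TASK

Take the capped adhesive bottle out of the angled rest and stand it upright on the square wooden board, with its whole base on the board. Set it down gently without letting it tip over, keep it off the round turntable, leave the tape, clamp and sherds where they lie, and let go.

Things in the scene. Friction and masses are not known exactly. Their poses are not given: they have to be found in the camera images.
- bottle_mid (a point): Amber bottle with white screw cap, 155 mm tall, about 0.22 kg (30 % either way). Round body 50 mm across from the base up to 110 mm, then shoulder and neck; cap 32 mm across, from 130 to 155 mm, fast on the bottle. Gripped by the cap, least of it stands up between the fingers. This point is on the axis, half-way up (77.5 mm above the base); z runs along the bottle from base to cap.
- bottle: The same bottle; origin at the centre of its base, z towards the cap. At the start it leans 35 degrees from vertical in the rest, the cap tipped away from the robot (up to 23 degrees to either side of straight ahead).
- rest: Angled wooden rest, fixed: base plate 125 x 84 x 8 mm with an open V trough and a foot plate. The trough supports only the under side of the bottle's lowest 61 mm; the bottle lies loose in it and lifts straight up. Origin at the centre of the plate's underside, x the way the bottle leans, z up; the bottle's base centre starts at x = -25, z = 30 mm.
- board_top (a point): Centre of the top face of the square wooden board, 130 x 130 mm, its top 18 mm above the desk, fixed. x and y along its sides, z up.
- board: The same square board; origin at the centre of its underside.
- turntable_top (a point): Centre of the top of the round wooden turntable, 130 mm across, 30 mm high, fixed; of the same wood as the board. To be kept clear. Board and turntable may stand either way round.
- turntable: The same turntable; origin at the centre of its underside.
- tape: Loose roll of masking tape lying flat, 107 mm across, 24 mm high; origin under its centre. Bystander.
- clamp: Loose black spring clamp lying flat, 158 x 115 x 26 mm; origin under its centre. Bystander.
- sherd_dark: Loose dark flat sherd, 99 x 89 x 19 mm; origin under its centre. Bystander.
- sherd_long: Loose longish sherd, 130 x 82 x 25 mm; origin under its centre. Bystander.
Mind the look-alikes: they are no part of the job. Of the things that look like the rest, take the one that is farthest to the robot's left at the start.

How it is judged (in metres and radians):
On the way:
1. the bottle has been lifted clear of the rest, held in the fingers (contact force between bottle and rest below 0.05 N and contact force between the fingers and bottle above 1 N and distance of bottle_mid from where it was at the start of the episode above 0.02 m), for 0.2 s.
At the end, for the whole second after the job is handed in: The bottle stands upright (within 3.4 degrees) and at rest on the square board, released, its axis within 42 mm of the board's centre along each side of the board (the base, 25 mm in radius, may overhang by 2 mm at most) (x of bottle_mid in the frame of board_top between -0.042 and 0.042 m and y of bottle_mid in the frame of board_top between -0.042 and 0.042 m and angle between bottle_mid's own z axis and vertical below 0.06 rad and z of bottle_mid in the frame of board_top between 0.072 and 0.083 m and linear speed of bottle below 0.05 m/s and angular speed of bottle below 0.5 rad/s and contact force between the fingers and bottle below 0.05 N); the robot touches nothing.
It fails at once if the bottle touches the round turntable (contact force between bottle and turntable above 0.5 N).
It fails at once if the bottle is tipped right over (leans more than 60 degrees) (angle between bottle_mid's own z axis and vertical above 1.05 rad).
It fails at once if the bottle is dropped: it falls freely, out of the fingers, by more than about 1 cm (over 0.45 m/s) (contact force between the fingers and bottle below 0.05 N and linear speed of bottle above 0.45 m/s).
It fails at once if the bottle is banged down on the board (over 100 N) (contact force between bottle and board above 100 N).
It fails at once if the tape roll, the loose clamp or one of the two loose sherds is shifted by more than 3 cm (distance of any of tape, clamp, sherd_dark, sherd_long from where it was at the start of the episode above 0.03 m).
It also fails if it takes over 40 s, if anything falls off the work surface, if the arm or the gripper's body presses on something with over 40 N, if the wrist force passes 120 N, or if a joint passes its speed limit or range.

## Working session

There is one attempt and no reset: what is moved stays moved. The work goes in short steps, Python scripts to look and compute and a tool call to move; the robot and the scene stay as the last step left them, time stands still between calls to the robot, and variables do not carry over. Pictures are saved under pics/ and viewed, and the job is handed in when it is done.

Besides the shell and the picture viewer there is one more tool, called after "Emit:" by a JSON object that holds its "method" and its "body", one argument or row to a line. arm_command: Moves the arm, as the interface text tells. Scaled input: -1 to 1 covers 0.02 m each way for a shift and 5 degrees each way for a turn. Its arguments: {"type":"object","properties":{"targets":{"type":"array","items":{"type":"array"}},"newtons":{"type":"number"}},"required":["targets"]}

```bash
mkdir -p pics
python3 - <<'E'
from bench import env,cams
import cv2,numpy as np
o=env.get_obs();print({k:np.round(v,3).tolist() for k,v in o.items()})
for n in("scene","top"):
    p,d=cams.camera(n);cv2.imwrite(f"pics/{n}0.png",p[:,:,::-1]);np.savez(f"pics/{n}0.npz",p=p,d=d)
    print(n,{k:np.round(v,3).tolist() for k,v in cams.camera_model(n).items()})
E
```

```text
{'time_s': 0.0, 'joint_pos': [1.05, 0.384, 0.016, 1.371, -0.006, 1.388, -0.047], 'dq': [0.002, 0.002, -0.001, -0.001, -0.001, 0.001, 0.0], 'effort': [0.001, -62.76, 0.845, -37.183, 0.017, 0.014, 0.0], 'tcp_pos': [276.05, -560.165, 230.259], 'tool_rot': [-0.001, 0.974, 0.227, -0.0], 'ft_force': [-0.204, 0.279, -0.085], 'wrist_torque': [-0.035, -0.009, 0.004], 'finger_gap': 0.998}
scene {'fx': 378.532, 'fy': 378.532, 'cx': 321.134, 'cy': 201.294, 'R': [[-0.72, -0.694, -0.007], [-0.471, 0.496, -0.73], [0.51, -0.522, -0.684]], 't': [419.073, 291.009, 1026.336]}
top {'fx': 507.189, 'fy': 507.189, 'cx': 323.729, 'cy': 206.109, 'R': [[0.026, -1.0, 0.014], [-0.984, -0.028, -0.177], [0.177, -0.009, -0.984]], 't': [29.863, 561.32, 1647.434]}
```

View pics/scene0.png

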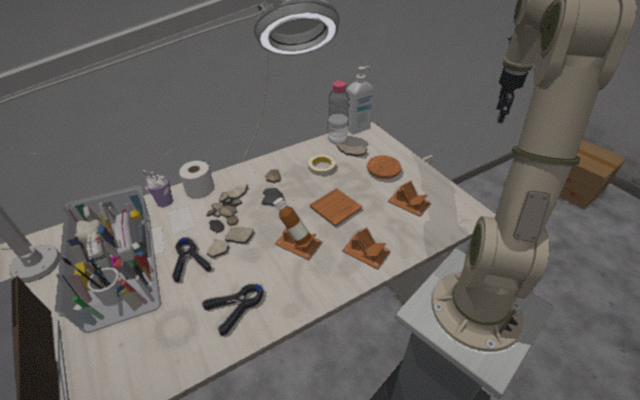

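View pics/top0.png

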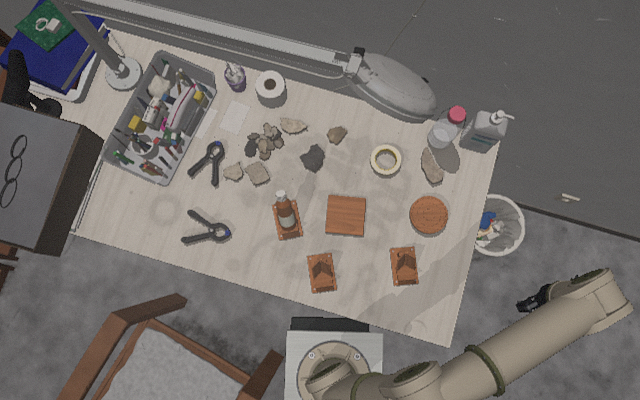

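Bottle and candidates, in top-camera pixels: the rest with the bottle is at (286,215), the empty look-alike rests are at (321,272) and (403,266). The leftmost (+y) one holds the amber bottle, so that is the one meant. The square board is at (346,215), the round turntable at (428,215).

```bash
cat > h.py <<'E'
import numpy as np,cv2
from bench import env,cams
def cloud(n,d):
    m=cams.camera_model(n);v,u=np.mgrid[0:400,0:640]
    c=np.stack([(u-m["cx"])/m["fx"]*d,(v-m["cy"])/m["fy"]*d,d],-1)
    return (c-np.array(m["t"]))@np.array(m["R"])   # R^T(c-t)
def ray(n,u,v,z):
    m=cams.camera_model(n);R=np.array(m["R"]);C=-R.T@np.array(m["t"])
    r=R.T@np.array([(u-m["cx"])/m["fx"],(v-m["cy"])/m["fy"],1]);return C+r*(z-C[2])/r[2]
E
python3 - <<'E'
from h import *
for n,b in(("top",(250,170,380,300)),("scene",(250,170,380,280))):
    f=np.load(f"pics/{n}0.npz");p,d=f["p"],f["d"];X=cloud(n,d)
    x0,y0,x1,y1=b
    cv2.imwrite(f"pics/{n}c.png",cv2.resize(p[y0:y1,x0:x1,::-1],None,fx=5,fy=5,interpolation=cv2.INTER_CUBIC))
    if n=="top":
        hsv=cv2.cvtColor(p,cv2.COLOR_RGB2HSV)
        m=((hsv[...,0]<18)&(hsv[...,1]>110)).astype(np.uint8);m[:,:325]=0;m[:,372:]=0;m[:190]=0;m[242:]=0
        c=max(cv2.findContours(m,0,1)[0],key=cv2.contourArea);r=cv2.minAreaRect(c);print(r)
        q=np.array([ray("top",u,v,18) for u,v in cv2.boxPoints(r)]);print(q.round(1).tolist(),q.mean(0).round(1))
        print("board depth z",np.median(X[205:225,335:355,2]))
    for z in np.arange(30,165,10):
        w=(abs(X[...,2]-z)<5)&(d>0);w[:y0]=0;w[y1:]=0;w[:,:x0]=0;w[:,x0+75:]=0
        if n=="scene": w[:,:272]=0; w[:,325:]=0
        v,u=np.nonzero(w)
        if len(u):print(n,z,len(u),X[w].mean(0).round(0),X[w].min(0).round(0),X[w].max(0).round(0))
E
```

```text
((345.3852233886719, 214.76231384277344), (37.4818000793457, 36.93858337402344), 5.19442892074585)
[[479.1, 38.3, 18.0], [606.2, 30.2, 18.0], [598.1, -97.9, 18.0], [471.1, -88.1, 18.0]] [538.6 -29.4  18. ]
board depth z 18.57993668131266
top 30 94 [364.  79.  31.] [299.  38.  25.] [514. 197.  35.]
top 40 142 [391. 102.  40.] [289.  37.  35.] [525. 197.  45.]
top 50 91 [419. 110.  49.] [292.  38.  45.] [528. 200.  55.]
top 60 95 [431. 108.  60.] [340.  39.  55.] [542. 199.  65.]
top 70 73 [467. 142.  70.] [346.  40.  65.] [545. 202.  75.]
top 80 39 [498. 159.  80.] [352.  78.  75.] [539. 194.  85.]
top 90 45 [510. 168.  90.] [494. 148.  85.] [534. 197.  95.]
top 100 42 [518. 168. 101.] [506. 151.  95.] [541. 193. 105.]
top 110 38 [524. 173. 110.] [505. 151. 105.] [543. 199. 115.]
top 120 59 [538. 172. 121.] [519. 154. 115.] [568. 202. 125.]
top 130 63 [542. 176. 131.] [526. 156. 126.] [562. 199. 135.]
top 140 54 [549. 180. 139.] [535. 163. 135.] [569. 198. 144.]
top 150 43 [571. 183. 151.] [552. 166. 145.] [590. 201. 155.]
top 160 53 [571. 182. 159.] [557. 169. 155.] [586. 200. 165.]

[... 191 characters left out ...]

scene 60 71 [498. 183.  60.] [480. 148.  55.] [547. 205.  65.]
scene 70 74 [503. 183.  70.] [486. 150.  65.] [539. 206.  75.]
scene 80 61 [506. 182.  80.] [494. 154.  75.] [536. 200.  85.]
scene 90 63 [513. 184.  90.] [497. 154.  86.] [543. 202.  95.]
scene 100 61 [518. 184. 100.] [503. 157.  95.] [555. 203. 105.]
scene 110 60 [525. 186. 110.] [511. 158. 105.] [560. 205. 115.]
scene 120 74 [534. 189. 120.] [521. 162. 115.] [568. 207. 125.]
scene 130 82 [541. 185. 130.] [526. 161. 125.] [563. 202. 135.]
scene 140 58 [552. 187. 139.] [535. 173. 135.] [581. 201. 145.]
scene 150 48 [566. 190. 151.] [552. 171. 146.] [590. 203. 155.]
scene 160 41 [567. 189. 159.] [558. 175. 155.] [583. 202. 165.]
```

View pics/topc.png

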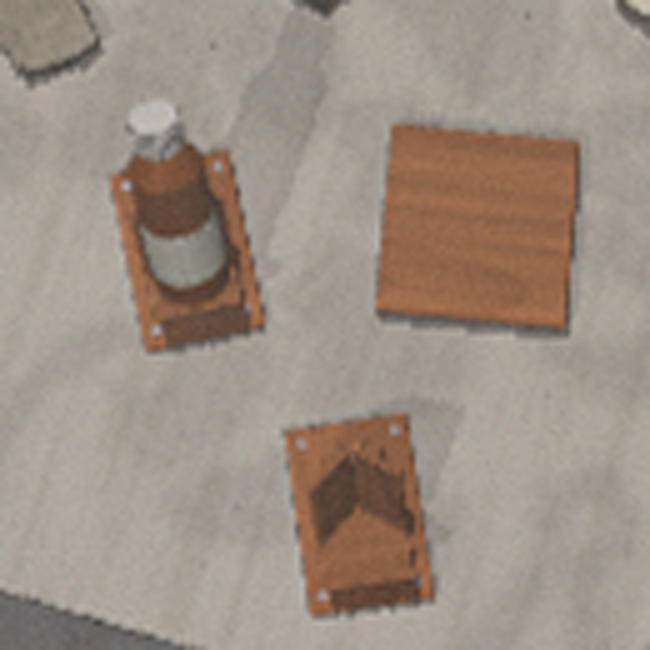

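View pics/scenec.png

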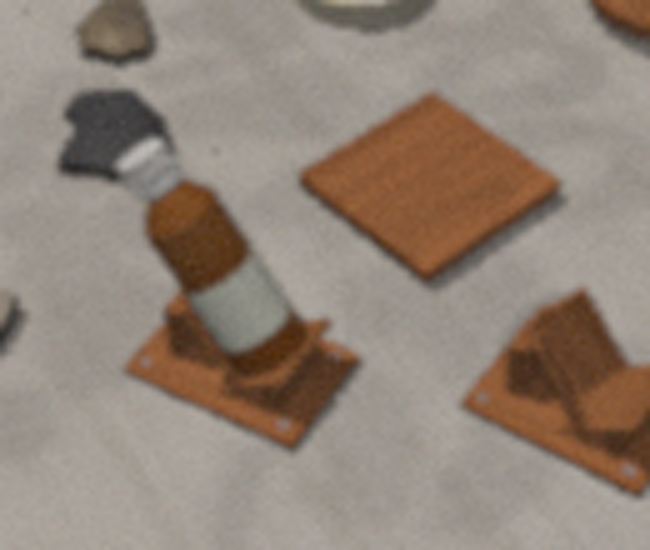

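The crops confirm it. The bottle leans in the rest at top-camera (286,215), with the cap's top at about (281,193). The board's corners are crisp and the other rest is empty.

Run:
```python
from h import *
c=np.array([(112,178),(228,152),(265,328),(148,350)])/5-.4+[250,170]
q=np.array([ray("top",u,v,8) for u,v in c]);print(q.round(1).tolist())
ctr=q.mean(0);dx=(q[0]+q[1]-q[2]-q[3])/2;yaw=np.arctan2(dx[1],dx[0]);print("rest",ctr.round(1),np.degrees(yaw),np.linalg.norm(dx),np.linalg.norm(q[0]-q[1]))
e=np.array([np.cos(yaw),np.sin(yaw),0]);s,k=np.sin(np.radians(35)),np.cos(np.radians(35))
base=ctr*[1,1,0]-25*e+[0,0,30]
for L in(110,142.5,155):print(L,(base+L*(s*e+[0,0,k])).round(1))
u,v=np.array([155,117])/5-.4+[250,170];print("captop by ray top",ray("top",u,v,157).round(1))
u,v=np.array([142,157])/5-.4+[250,170];print("captop by ray scene",ray("scene",u,v,157).round(1))
o=env.get_obs();print(o["tcp_pos"],o["tool_rot"])
```

```text
[[565.8, 222.2, 8.0], [586.3, 143.5, 8.0], [465.5, 114.0, 8.0], [448.3, 192.7, 8.0]]
rest [516.5 168.1   8. ] 13.922856513340006 122.79078108222923 81.35028943249257
110 [553.4 177.3 120.1]
142.5 [571.5 181.8 146.7]
155 [578.5 183.5 157. ]
captop by ray top [578.9 182.9 157. ]
captop by ray scene [574.9 188.9 157. ]
[ 276.04981991 -560.21694469  230.36356086] [-8.71921242e-04  9.73912751e-01  2.26921002e-01 -2.29353671e-04]
```

Emit:
{"method": "arm_command", "body": {
  "targets": [
    [-1,[0.5,-0.45,0],0],
    [-1,[1,-0.9,0],0],
    [-1,[1,-0.9,0],0],
    [-1,[1,-0.9,0],0],
    [-1,[1,-0.9,0],0],
    [-1,[1,-0.9,0],0],
    [-1,[1,-0.9,0],0],
    [-1,[1,-0.9,0],0]
  ],
  "newtons": 40
}}

```text
time_s: 0.77
tcp_pos: [351.2, -371.8, 230.9]
tool_rot: [-0.0, 0.974, 0.227, -0.0]
ft_force: [1.0, -1.9, -0.3]
finger_gap: 1.003
```

Emit:
{"method": "arm_command", "body": {
  "targets": [
    [-1,[1,-0.9,0],0],
    [-1,[1,-0.9,0],0],
    [-1,[1,-0.9,0],0],
    [-1,[1,-0.9,0],0],
    [-1,[1,-0.9,0],0],
    [-1,[1,-0.9,0],0],
    [-1,[1,-0.9,0],0],
    [-1,[1,-0.9,0],0]
  ]
}}

```text
time_s: 1.43
tcp_pos: [431.0, -172.0, 231.1]
tool_rot: [-0.0, 0.974, 0.227, -0.0]
ft_force: [0.6, -1.0, 0.2]
finger_gap: 0.997
```

Emit:
{"method": "arm_command", "body": {
  "targets": [
    [-1,[1,-0.9,0],0],
    [-1,[1,-0.9,0],0],
    [-1,[1,-0.9,0],0],
    [-1,[1,-0.9,0],0],
    [-1,[1,-0.9,0],0],
    [-1,[0.5,-0.5,0],0],
    [-1,[0,0,0],0]
  ]
}}

```text
time_s: 2.02
tcp_pos: [486.0, -30.8, 231.1]
tool_rot: [-0.001, 0.973, 0.23, 0.0]
ft_force: [-0.3, 1.2, 0.0]
finger_gap: 0.997
```

Emit:
{"method": "arm_command", "body": {
  "targets": [
    [-1,[0.6,-0.5,0],0],
    [-1,[1,-0.9,0],0],
    [-1,[1,-0.9,0],0],
    [-1,[1,-0.9,0],0],
    [-1,[1,-0.9,0],0],
    [-1,[1,-0.9,0],0],
    [-1,[1,-0.9,0],0],
    [-1,[1,-0.9,0],0]
  ]
}}

```text
time_s: 2.68
tcp_pos: [562.1, 154.1, 230.9]
tool_rot: [0.0, 0.974, 0.226, -0.0]
ft_force: [0.2, 0.0, -0.2]
finger_gap: 1.001
```

Emit:
{"method": "arm_command", "body": {
  "targets": [
    [-1,[0.8,-0.7,0],0.5],
    [-1,[0,0,0],1],
    [-1,[0,0,0],0.9],
    [-1,[0,0,0],0],
    [-1,[0,0,0],0]
  ]
}}

```text
time_s: 3.1
tcp_pos: [569.9, 172.9, 230.9]
tool_rot: [0.0, 0.992, 0.125, -0.0]
ft_force: [-0.1, 0.7, 0.5]
finger_gap: 0.998
```

Run:
```python
from h import *
from scipy.spatial.transform import Rotation as Ro
o=env.get_obs();p,d=cams.camera("wrist");cv2.imwrite("pics/w1.png",p[:,:,::-1])
m=cams.camera_model("wrist");T=np.array(m["tool_from_camera"]);print(T.round(2).tolist(),m["fx"])
R=Ro.from_quat(o["tool_rot"],scalar_first=True).as_matrix();print(o["tcp_pos"].round(1),R.round(3).tolist())
v,u=np.mgrid[0:400,0:640];c=np.stack([(u-m["cx"])/m["fx"]*d,(v-m["cy"])/m["fy"]*d,d],-1)
X=(c@T[:3,:3].T+T[:3,3])@R.T+o["tcp_pos"];np.savez("pics/w1.npz",X=X,d=d,p=p)
w=(d>0)&(X[...,2]>100)&(X[...,2]<175)&(abs(X[...,0]-560)<60)&(abs(X[...,1]-180)<45)
for z in range(105,175,10):
    q=X[w&(abs(X[...,2]-z)<5)]
    if len(q)>5:print(z,len(q),q.mean(0).round(0),np.percentile(q,2,0).round(0),np.percentile(q,98,0).round(0))
```

```text
[[-0.0, -0.95, -0.32, 83.87], [1.0, -0.0, -0.0, 0.03], [0.0, -0.32, 0.95, -142.93], [0.0, 0.0, 0.0, 1.0]] 299.11835628553706
[569.9 172.9 230.9] [[0.969, 0.247, -0.001], [0.247, -0.969, -0.001], [-0.001, 0.001, -1.0]]
105 72 [521. 168. 105.] [512. 152. 101.] [539. 192. 110.]
115 130 [544. 170. 116.] [520. 154. 110.] [572. 204. 120.]
125 341 [550. 176. 126.] [527. 156. 120.] [568. 203. 130.]
135 689 [546. 177. 135.] [535. 161. 130.] [560. 196. 139.]
145 146 [578. 184. 148.] [553. 168. 140.] [593. 198. 150.]
155 944 [580. 186. 155.] [559. 170. 150.] [590. 200. 160.]
165 436 [572. 184. 162.] [564. 173. 160.] [578. 196. 165.]
```

View pics/w1.png

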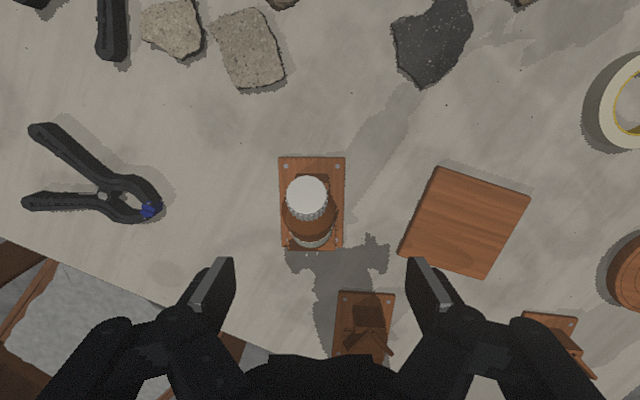

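The wrist view shows the cap's top at pixel (306,193), in the middle of the jaws' span, with the rest's sides vertical in the picture, so the yaw matches. The depth puts the cap middle at about (570.5, 183.5, 147), in agreement with the fixed cameras. Next I descend and grip.

Emit:
{"method": "arm_command", "body": {
  "targets": [
    [-1,[0.16,-0.5,0.5],0],
    [-1,[0,0,1],0],
    [-1,[0,0,1],0],
    [-1,[0,0,1],0],
    [-1,[0,0,0.85],0],
    [-1,[0,0,0.4],0],
    [-1,[0,0,0],0],
    [-1,[0,0,0],0]
  ]
}}

```text
time_s: 3.82
tcp_pos: [570.4, 184.5, 136.3]
tool_rot: [-0.0, 0.992, 0.124, -0.0]
ft_force: [0.3, -0.5, 0.5]
finger_gap: 0.998
```

Emit:
{"method": "arm_command", "body": {
  "targets": [
    [1,[0,0,0],0],
    [1,[0,0,0],0],
    [1,[0,0,0],0],
    [1,[0,0,0],0],
    [1,[0,0,0],0],
    [1,[0,0,0],0],
    [1,[0,0,0],0],
    [1,[0,0,0],0]
  ],
  "newtons": 30
}}

```text
time_s: 4.48
tcp_pos: [571.1, 184.4, 137.0]
tool_rot: [-0.0, 0.992, 0.124, 0.001]
ft_force: [1.2, -0.2, 4.0]
finger_gap: 0.358
```

Run:
```python
from h import *
for n,b in(("scene",(250,150,350,260)),("wrist",(0,0,640,400))):
    p,d=cams.camera(n);x0,y0,x1,y1=b;k=4 if n=="scene" else 1
    cv2.imwrite(f"pics/{n}2.png",cv2.resize(p[y0:y1,x0:x1,::-1],None,fx=k,fy=k))
```

```text
(no output)
```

View pics/scene2.png

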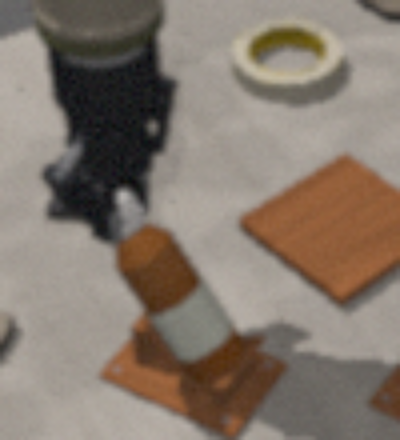

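View pics/wrist2.png

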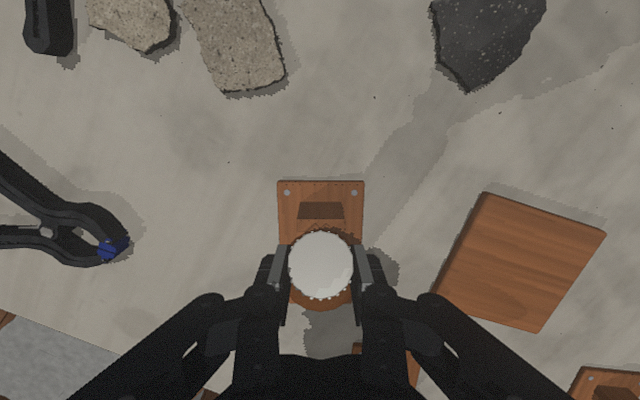

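The fingers hold the cap: the gap is about 31 mm and the cap sits between the pads at (320,265). Lifting slowly.

Emit:
{"method": "arm_command", "body": {
  "targets": [
    [1,[0,0,-0.2],0],
    [1,[0,0,-0.4],0],
    [1,[0,0,-0.6],0],
    [1,[0,0,-0.7],0],
    [1,[0,0,-0.8],0],
    [1,[0,0,-0.8],0],
    [1,[0,0,-0.8],0],
    [1,[0,0,-0.7],0]
  ]
}}

```text
time_s: 5.25
tcp_pos: [570.4, 184.5, 238.3]
tool_rot: [-0.0, 0.992, 0.124, 0.0]
ft_force: [-0.4, 0.1, -2.9]
finger_gap: 0.362
```

Emit:
{"method": "arm_command", "body": {
  "targets": [
    [1,[0,0,-0.4],0],
    [1,[0,0,-0.2],0],
    [1,[0,0,0],0],
    [1,[0,0,0],0]
  ]
}}

```text
time_s: 5.58
tcp_pos: [570.3, 184.2, 247.8]
tool_rot: [0.0, 0.992, 0.124, -0.0]
ft_force: [1.3, -0.8, -2.7]
finger_gap: 0.363
```

Run:
```python
from h import *
for n,b in(("scene",(230,110,360,250)),("wrist",(0,0,640,400))):
    p,d=cams.camera(n);x0,y0,x1,y1=b;k=4 if n=="scene" else 1
    cv2.imwrite(f"pics/{n}3.png",cv2.resize(p[y0:y1,x0:x1,::-1],None,fx=k,fy=k));np.savez(f"pics/{n}3.npz",p=p,d=d)
    if n=="scene":
        X=cloud(n,d)
        hsv=cv2.cvtColor(p,cv2.COLOR_RGB2HSV)
        for z in range(20,220,10):
            w=(abs(X[...,2]-z)<5)&(d>0)&(abs(X[...,0]-560)<80)&(abs(X[...,1]-180)<45)
            if w.sum()>5:print(z,w.sum(),X[w].mean(0).round(0),X[w].min(0).round(0),X[w].max(0).round(0))
```

```text
20 87 [516. 173.  21.] [492. 141.  15.] [552. 202.  25.]
30 107 [511. 171.  30.] [480. 138.  25.] [554. 203.  35.]
40 91 [520. 169.  40.] [480. 136.  35.] [552. 202.  45.]
50 68 [536. 175.  51.] [509. 145.  45.] [562. 202.  55.]
60 59 [539. 173.  60.] [515. 147.  55.] [553. 205.  65.]
70 31 [536. 176.  69.] [521. 150.  65.] [548. 208.  74.]
140 6 [495. 190. 141.] [488. 189. 136.] [500. 192. 144.]
150 23 [489. 186. 150.] [481. 148. 145.] [504. 195. 155.]
160 45 [491. 182. 161.] [481. 148. 155.] [520. 196. 165.]
170 71 [492. 178. 170.] [481. 149. 165.] [521. 197. 175.]
180 68 [499. 181. 180.] [485. 151. 175.] [525. 199. 185.]
190 72 [506. 183. 190.] [491. 151. 185.] [537. 200. 195.]
200 75 [512. 184. 200.] [499. 154. 195.] [542. 203. 205.]
210 79 [518. 184. 210.] [505. 158. 205.] [549. 204. 215.]
```

View pics/scene3.png

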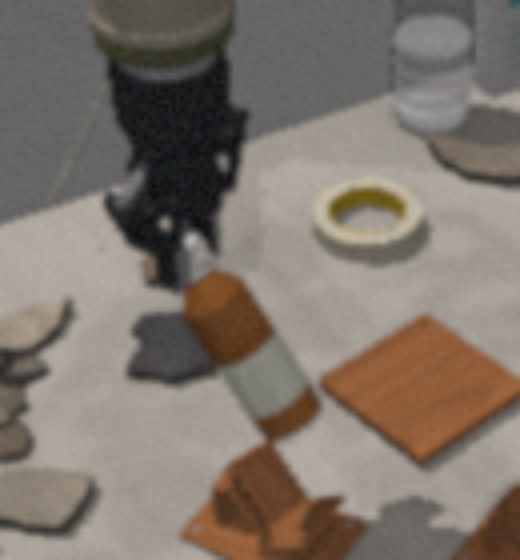

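View pics/wrist3.png

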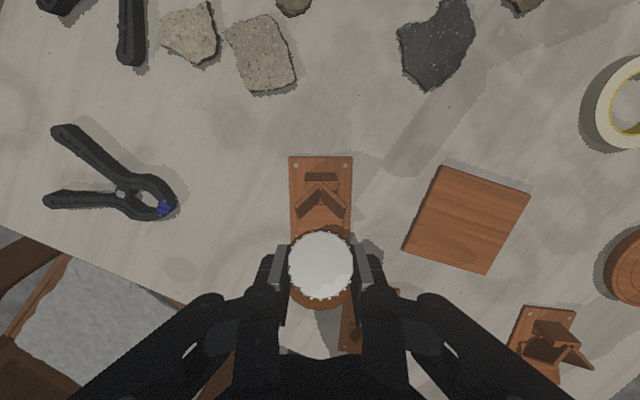

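The bottle is clear of the rest and held, still at about 35°: scene-crop cap at (200,250), base at (290,420). The grip friction holds the tilt, so I'll ease to the lightest grip (20 N) and move with a pull towards the robot, so that gravity and inertia swing it upright.

Emit:
{"method": "arm_command", "body": {
  "targets": [
    [1,[0,0,0],0],
    [1,[0,0,0],0],
    [1,[-1,0,0],0],
    [1,[-1,0,0],0],
    [1,[0,0,0],0],
    [1,[0,0,0],0]
  ],
  "newtons": 20
}}

```text
time_s: 6.18
tcp_pos: [531.3, 174.3, 248.5]
tool_rot: [0.0, 0.992, 0.124, 0.0]
ft_force: [0.0, -0.1, -1.9]
finger_gap: 0.361
```

```bash
cat >> h.py <<'E'
def shot(tag,b=(230,100,370,240)):
    p,d=cams.camera("scene");x0,y0,x1,y1=b
    cv2.imwrite(f"pics/s{tag}.png",cv2.resize(p[y0:y1,x0:x1,::-1],None,fx=4,fy=4));np.savez(f"pics/s{tag}.npz",p=p,d=d)
    return p,d
def tilt(p,d,tcp,rad=110,zmax=-18,zmin=25):
    """principal axis of the bottle's body points seen in the scene camera, below the fingertips"""
    X=cloud("scene",d);r=np.linalg.norm(X[...,:2]-tcp[:2],axis=-1)
    out=[]
    for z in np.arange(tcp[2]+zmax,zmin,-10):
        w=(abs(X[...,2]-z)<5)&(d>0)&(r<rad)
        if w.sum()>15:out.append([*X[w].min(0)[:2],*X[w].max(0)[:2],z,w.sum()])
    return np.array(out)
E
python3 - <<'E'
from h import *
p,d=shot(4);print(tilt(p,d,env.get_obs()["tcp_pos"],zmin=80).round(0))
E
```

```text
[[482. 151. 527. 196. 231.  74.]
 [475. 149. 520. 195. 221.  79.]
 [466. 148. 510. 194. 211.  74.]
 [461. 143. 503. 193. 201.  76.]
 [454. 143. 500. 191. 191.  74.]
 [447. 140. 489. 190. 181.  72.]
 [440. 143. 482. 187. 171.  70.]
 [436. 138. 477. 187. 161.  69.]
 [435. 138. 466. 184. 151.  39.]]
```

View pics/s4.png

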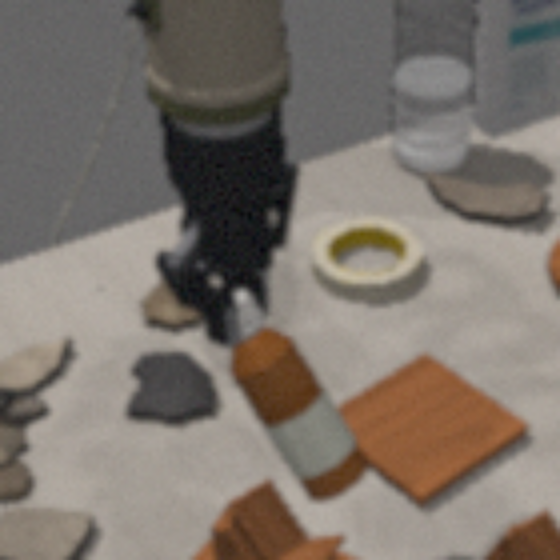

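The tilt is unchanged (it still shifts 7 mm per 10 mm of height). I can turn the bottle by drawing its back gently against a fixed edge, the upper end of the empty trough. I'll measure that edge from the depth already taken.

Run:
```python
from h import *
f=np.load("pics/wrist3.npz");d=f["d"];m=cams.camera_model("wrist");T=np.array(m["tool_from_camera"])
from scipy.spatial.transform import Rotation as Ro
R=Ro.from_quat([0,.992,.124,0],scalar_first=True).as_matrix()
v,u=np.mgrid[0:400,0:640];c=np.stack([(u-m["cx"])/m["fx"]*d,(v-m["cy"])/m["fy"]*d,d],-1)
X=(c@T[:3,:3].T+T[:3,3])@R.T+np.array([570.3,184.2,247.8])
s=np.load("pics/scene3.npz")["d"];t=np.load("pics/s4.npz")["d"]
P=np.vstack([X[d>0],cloud("scene",s)[s>0],cloud("scene",t)[t>0]])
y=np.radians(13.9);e=np.array([np.cos(y),np.sin(y)]);n=np.array([-e[1],e[0]])
q=P[:,:2]-[516.5,168.1];a=q@e;b=q@n;z=P[:,2]
for lo in range(-65,75,8):
    print(lo,[int(np.percentile(z[w],90)) if (w:=(abs(a-lo)<4)&(abs(b-k)<4)&(z<100)).sum()>3 else None for k in range(-40,41,8)])
w=(abs(a-130)<60)&(abs(b)<60)&(z<100);print("ahead",np.percentile(z[w],[50,99]))
print(env.get_obs()["joint_pos"].round(2))
```

```text
-65 [1, 9, 1, 5, 7, 4, 4, 2, 2, 3, 3]
-57 [1, 9, 9, 9, 9, 7, 8, 8, 8, 8, 9]
-49 [8, 8, 40, 41, 40, 40, 41, 42, 41, 41, 8]
-41 [8, 9, 41, 41, 41, 40, 41, 41, 42, 39, 9]
-33 [8, 9, 36, 36, 36, 36, 37, 34, 36, 36, 9]
-25 [8, 8, 34, 33, 32, 31, 31, 33, 33, 33, 9]
-17 [8, 9, 28, 28, 28, 28, 28, 28, 28, 29, 9]
-9 [8, 8, 37, 28, 23, 22, 23, 23, 29, 36, 9]
-1 [8, 8, 48, 41, 27, 17, 17, 29, 43, 48, 9]
7 [8, 9, 58, 50, 38, 25, 26, 40, 54, 58, 9]
15 [8, 9, 68, 62, 50, 35, 37, 50, 63, 68, 8]
23 [8, 9, 73, 70, 62, 45, 46, 61, 72, 73, 9]
31 [9, 9, 68, 69, 65, 57, 59, 67, 69, 9, 9]
39 [8, 9, 9, 53, 63, 60, 63, 64, 52, 9, 9]
47 [8, 9, 8, 51, 52, 52, 52, 52, 46, 9, 9]
55 [9, 9, 9, 9, 9, 9, 9, 9, 9, 9, 9]
63 [8, 9, 9, 9, 9, 9, 8, 8, 8, 8, 9]
71 [1, 1, 1, 1, 1, 1, 1, 1, 1, 1, 1]
ahead [ 0.67781638 16.39773084]
[ 0.06  0.28 -0.54  1.51  0.14  1.4  -1.81]
```

The trough's upper end is a straight cross edge about 52 mm ahead of the rest's centre, at z about 50. I'll move out beyond it, lower the bottle, then draw it back so that the edge pushes the lower body forward while the cap follows an arc.

Emit:
{"method": "arm_command", "body": {
  "targets": [
    [1,[0.4,0.12,0],0],
    [1,[0.8,0,0],0],
    [1,[1,0,0],0],
    [1,[1,0,0],0],
    [1,[1,0,0],0],
    [1,[1,0,0],0],
    [1,[1,0,0],0],
    [1,[1,0,0],0]
  ]
}}

```text
time_s: 6.9
tcp_pos: [674.0, 207.4, 247.2]
tool_rot: [0.0, 0.992, 0.123, -0.0]
ft_force: [0.4, 0.3, -2.2]
finger_gap: 0.362
```

Emit:
{"method": "arm_command", "body": {
  "targets": [
    [1,[0.5,0,0.3],0],
    [1,[0,0,0.8],0],
    [1,[0,0,1],0],
    [1,[0,0,1],0],
    [1,[0,0,1],0],
    [1,[0,0,0.8],0],
    [1,[0,0,0.3],0],
    [1,[0,0,0],0]
  ]
}}

```text
time_s: 7.57
tcp_pos: [681.3, 209.3, 141.3]
tool_rot: [0.0, 0.992, 0.124, -0.002]
ft_force: [-0.5, -0.2, -2.2]
finger_gap: 0.361
```

Run:
```python
from h import *
p,d=shot(5,(210,110,350,250));o=env.get_obs();t=o["tcp_pos"];print(t.round(1),tilt(p,d,t,120,zmin=20).round(0))
y=np.radians(13.9);q=t[:2]-[516.5,168.1];print("a,b",q@[np.cos(y),np.sin(y)],q@[-np.sin(y),np.cos(y)],o["ft_force"])
```

```text
[681.9 209.7 143.2] [[631. 185. 677. 232. 125.  70.]
 [625. 184. 673. 231. 115.  60.]
 [618. 178. 659. 229. 105.  60.]
 [609. 179. 648. 227.  95.  64.]
 [604. 176. 656. 226.  85.  60.]
 [596. 175. 790. 239.  75.  64.]
 [591. 172. 797. 254.  65.  81.]
 [587. 170. 799. 249.  55.  59.]
 [582. 173. 801. 279.  45. 103.]
 [592. 200. 801. 287.  35. 135.]
 [743. 196. 798. 285.  25.  59.]]
a,b 170.5434029156903 0.6568644604411333 [ 0.15277544 -0.57457892 -2.41497174]
```

View pics/s5.png

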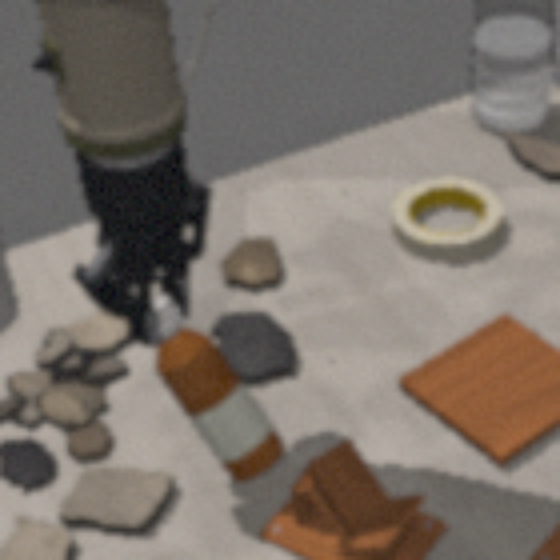

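Emit:
{"method": "arm_command", "body": {
  "targets": [
    [1,[0,0,0.3],0],
    [1,[0,0,0.25],0],
    [1,[-0.6,0,0],0],
    [1,[-0.65,0,0],0],
    [1,[-0.38,0,-0.29],0],
    [1,[-0.38,0,-0.29],0],
    [1,[0,0,0],0]
  ]
}}

```text
time_s: 8.2
tcp_pos: [642.9, 200.4, 147.8]
tool_rot: [-0.0, 0.992, 0.124, 0.002]
ft_force: [0.4, -0.0, -2.8]
finger_gap: 0.362
```

Run:
```python
from h import *
p,d=shot(6,(210,110,350,250));o=env.get_obs();t=o["tcp_pos"];print(t.round(1),tilt(p,d,t,100,zmin=50).round(0))
y=np.radians(13.9);q=t[:2]-[516.5,168.1];print("a,b",q@[np.cos(y),np.sin(y)],q@[-np.sin(y),np.cos(y)],o["ft_force"],o["finger_gap"])
```

```text
[643.2 200.4 147.1] [[597. 179. 643. 222. 129.  59.]
 [591. 174. 633. 223. 119.  59.]
 [589. 175. 627. 222. 109.  53.]
 [583. 172. 622. 221.  99.  58.]
 [575. 173. 620. 219.  89.  60.]
 [571. 171. 609. 218.  79.  54.]
 [544. 169. 608. 217.  69.  48.]
 [547. 165. 600. 215.  59.  71.]]
a,b 130.76022441905047 0.8971050329832071 [ 0.38166306 -0.75148794 -2.22536239] 0.3618188928249108
```

View pics/s6.png

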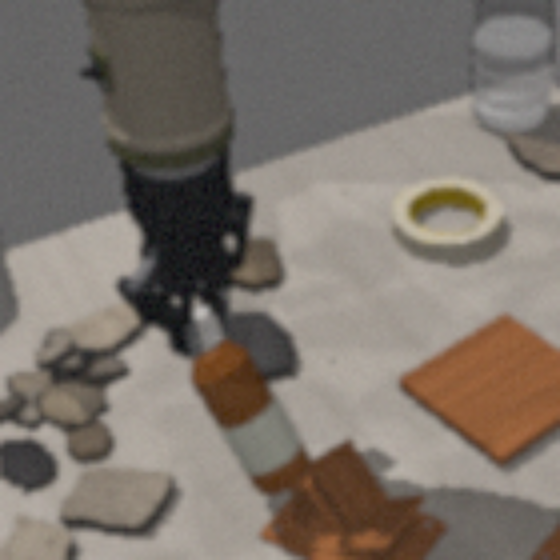

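The bottle is turning (now about 28°). I continue along the arc, rising a little less.

Emit:
{"method": "arm_command", "body": {
  "targets": [
    [1,[-0.43,0,-0.08],0],
    [1,[-0.43,0,-0.1],0],
    [1,[-0.48,0,-0.12],0],
    [1,[-0.48,0,-0.12],0],
    [1,[-0.43,0,-0.06],0],
    [1,[-0.4,0,-0.02],0],
    [1,[0,0,0],0]
  ]
}}

```text
time_s: 8.83
tcp_pos: [590.4, 187.0, 155.5]
tool_rot: [0.0, 0.992, 0.124, 0.0]
ft_force: [1.1, -0.5, -2.4]
finger_gap: 0.358
```

Run:
```python
from h import *
p,d=shot(7,(210,110,350,250));o=env.get_obs();t=o["tcp_pos"];print(t.round(1),tilt(p,d,t,70,zmin=70).round(0))
y=np.radians(13.9);q=t[:2]-[516.5,168.1];print("a,b",q@[np.cos(y),np.sin(y)],q@[-np.sin(y),np.cos(y)],o["ft_force"],o["finger_gap"])
```

```text
[590.9 187.  155.3] [[567. 171. 609. 214. 137.  74.]
 [566. 170. 601. 214. 127.  45.]
 [565. 175. 606. 214. 117.  38.]
 [565. 170. 604. 214. 107.  43.]
 [562. 170. 597. 214.  97.  42.]
 [562. 171. 601. 214.  87.  43.]
 [528. 153. 595. 214.  77.  41.]]
a,b 76.76458099101534 0.5065211599318349 [ 0.72724644  0.32110201 -2.29395583] 0.36049104182188596
```

View pics/s7.png

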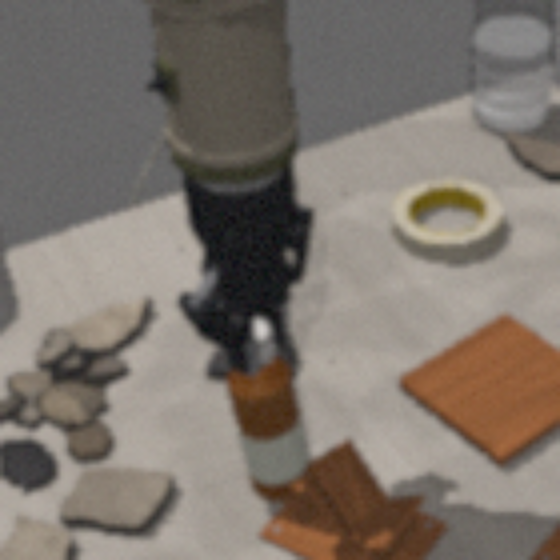

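It is nearly upright, about 6° left. I draw it 11 mm more, then back off and lift.

Emit:
{"method": "arm_command", "body": {
  "targets": [
    [1,[-0.3,0,0],0],
    [1,[-0.25,0,0],0],
    [1,[0,0,0],0],
    [1,[0.5,0,0],0],
    [1,[0.3,0,-0.5],0],
    [1,[0,0,-0.9],0],
    [1,[0,0,-0.9],0],
    [1,[0,0,-0.9],0]
  ]
}}

```text
time_s: 9.55
tcp_pos: [595.5, 188.2, 218.8]
tool_rot: [0.0, 0.992, 0.124, -0.001]
ft_force: [0.8, 0.1, -1.4]
finger_gap: 0.362
```

Emit:
{"method": "arm_command", "body": {
  "targets": [
    [1,[0,0,-0.5],0],
    [1,[0,0,0],0],
    [1,[0,0,0],0]
  ]
}}

```text
time_s: 9.8
tcp_pos: [596.0, 188.3, 228.6]
tool_rot: [0.0, 0.992, 0.124, -0.0]
ft_force: [0.3, -0.2, -2.6]
finger_gap: 0.364
```

Run:
```python
from h import *
p,d=shot(8,(210,90,350,230));o=env.get_obs();t=o["tcp_pos"];print(t.round(1),tilt(p,d,t,70,zmin=75).round(0))
p,d=cams.camera("top");cv2.imwrite("pics/t8.png",cv2.resize(p[140:260,250:390,::-1],None,fx=4,fy=4))
```

```text
[595.6 188.  227.7] [[574. 172. 618. 215. 210.  72.]
 [575. 172. 612. 217. 200.  53.]
 [575. 175. 608. 215. 190.  43.]
 [573. 171. 614. 216. 180.  47.]
 [573. 171. 607. 216. 170.  50.]
 [571. 174. 608. 215. 160.  41.]
 [571. 174. 606. 216. 150.  42.]
 [571. 175. 608. 216. 140.  41.]
 [570. 171. 604. 216. 130.  46.]
 [570. 174. 607. 217. 120.  37.]
 [570. 178. 605. 215. 110.  41.]
 [569. 169. 609. 215. 100.  27.]]
```

View pics/s8.png

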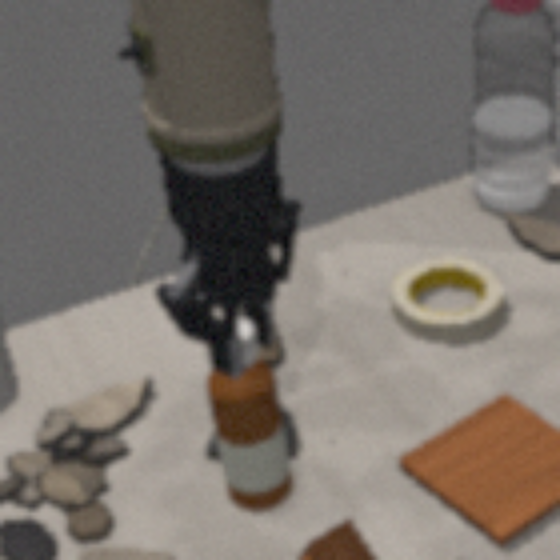

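Now within about 3° of upright and held. Carrying it over to the board.

Emit:
{"method": "arm_command", "body": {
  "targets": [
    [1,[-0.2,0.4,0],0],
    [1,[-0.44,0.8,0],0],
    [1,[-0.5,0.9,0],0],
    [1,[-0.5,0.9,0],0],
    [1,[-0.5,0.9,0],0],
    [1,[-0.5,0.9,0],0],
    [1,[-0.5,0.9,0],0],
    [1,[-0.5,0.9,0],0]
  ]
}}

```text
time_s: 10.57
tcp_pos: [557.0, 40.6, 228.0]
tool_rot: [0.0, 0.992, 0.124, -0.001]
ft_force: [1.3, 0.3, -1.5]
finger_gap: 0.36
```

Emit:
{"method": "arm_command", "body": {
  "targets": [
    [1,[-0.5,0.9,0],0],
    [1,[-0.5,0.9,0],0],
    [1,[-0.4,0.8,0],0],
    [1,[-0.25,0.5,0],0],
    [1,[-0.1,0.2,0],0],
    [1,[0,0,0],0]
  ]
}}

```text
time_s: 11.07
tcp_pos: [539.9, -31.4, 228.5]
tool_rot: [0.0, 0.992, 0.123, -0.0]
ft_force: [0.4, 0.1, -2.2]
finger_gap: 0.361
```

Emit:
{"method": "arm_command", "body": {
  "targets": [
    [1,[0,0,0.4],0],
    [1,[0,0,0.8],0],
    [1,[0,0,0.8],0],
    [1,[0,0,0.6],0],
    [1,[0,0,0.4],0],
    [1,[0,0,0],0],
    [1,[0,0,0],0]
  ]
}}

```text
time_s: 11.65
tcp_pos: [540.3, -29.5, 168.7]
tool_rot: [-0.0, 0.992, 0.124, -0.0]
ft_force: [-0.0, 0.1, -2.2]
finger_gap: 0.36
```

Run:
```python
from h import *
p,d=shot(9,(260,100,400,240));o=env.get_obs();t=o["tcp_pos"];print(t.round(1),o["ft_force"].round(1),tilt(p,d,t,50,zmin=10).round(0))
p,d=cams.camera("top");cv2.imwrite("pics/t9.png",cv2.resize(p[150:270,280:420,::-1],None,fx=4,fy=4))
```

```text
[540.7 -29.7 169.4] [-0.1  0.5 -2.1] [[519. -45. 564.  -2. 151.  64.]
 [520. -35. 557.  -0. 141.  39.]
 [520. -37. 556.  -2. 131.  35.]
 [518. -37. 556.  -1. 121.  39.]
 [516. -32. 557.   0. 111.  39.]
 [516. -34. 555.  -0. 101.  36.]
 [517. -43. 556.   1.  91.  30.]
 [517. -42. 558.  -1.  81.  38.]
 [513. -42. 559.  -2.  71.  35.]
 [512. -41. 551.  -0.  61.  32.]
 [514. -45. 550.  -3.  51.  34.]
 [514. -40. 550.  -2.  41.  28.]
 [493. -79. 589.  19.  21. 210.]
 [494. -78. 589.  17.  11. 108.]]
```

View pics/s9.png

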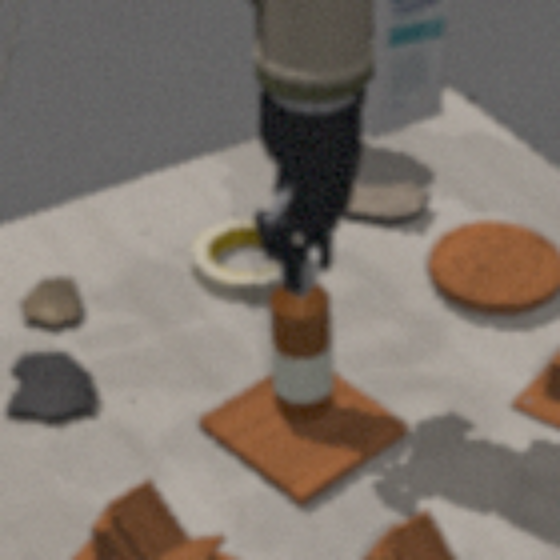

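View pics/t9.png

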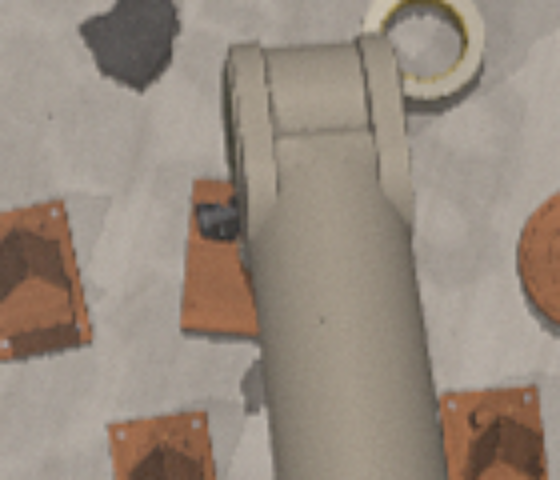

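The bottle hangs upright over the middle of the board: scene-crop base at (303,405), board corners at (203,422), (303,500) and (403,430). Lowering gently and watching the force.

Emit:
{"method": "arm_command", "body": {
  "targets": [
    [1,[0,0,0.25],0],
    [1,[0,0,0.25],0],
    [1,[0,0,0.15],0],
    [1,[0,0,0.05],0],
    [1,[0,0,0],0]
  ]
}}

```text
time_s: 12.17
tcp_pos: [540.0, -30.2, 154.4]
tool_rot: [-0.0, 0.992, 0.124, -0.0]
ft_force: [0.5, 0.2, -2.8]
finger_gap: 0.36
```

Emit:
{"method": "arm_command", "body": {
  "targets": [
    [1,[0,0,0.1],0],
    [1,[0,0,0],0]
  ]
}}

```text
time_s: 12.33
tcp_pos: [540.3, -30.1, 152.7]
tool_rot: [-0.0, 0.992, 0.124, -0.0]
ft_force: [0.2, 0.1, -2.9]
finger_gap: 0.364
```

Emit:
{"method": "arm_command", "body": {
  "targets": [
    [1,[0,0,0.1],0],
    [1,[0,0,0],0]
  ]
}}

```text
time_s: 12.5
tcp_pos: [540.5, -30.1, 151.1]
tool_rot: [0.0, 0.992, 0.124, 0.0]
ft_force: [0.4, -0.0, -1.2]
finger_gap: 0.363
```

Emit:
{"method": "arm_command", "body": {
  "targets": [
    [1,[0,0,0.05],0],
    [1,[0,0,0],0]
  ]
}}

```text
time_s: 12.67
tcp_pos: [541.1, -30.0, 151.0]
tool_rot: [0.0, 0.992, 0.124, 0.001]
ft_force: [-0.1, -0.7, 4.6]
finger_gap: 0.365
```

Emit:
{"method": "arm_command", "body": {
  "targets": [
    [1,[0,0,0.05],0],
    [1,[0,0,0],0]
  ]
}}

```text
time_s: 12.83
tcp_pos: [541.7, -29.9, 150.9]
tool_rot: [0.0, 0.992, 0.124, 0.002]
ft_force: [-1.5, -0.7, 9.2]
finger_gap: 0.365
```

Contact has come on (from −2.9 to +9 N). I relax a little, then open gradually.

Emit:
{"method": "arm_command", "body": {
  "targets": [
    [1,[0,0,-0.07],0],
    [0.25,[0,0,0],0],
    [0.2,[0,0,0],0],
    [0.1,[0,0,0],0],
    [0,[0,0,0],0],
    [-0.2,[0,0,0],0],
    [-0.4,[0,0,0],0],
    [-0.6,[0,0,0],0]
  ]
}}

```text
time_s: 13.5
tcp_pos: [540.3, -30.1, 150.2]
tool_rot: [-0.0, 0.992, 0.124, -0.0]
ft_force: [0.2, 0.4, 0.3]
finger_gap: 0.797
```

Emit:
{"method": "arm_command", "body": {
  "targets": [
    [-1,[0,0,0],0],
    [-1,[0,0,0],0],
    [-1,[0,0,0],0],
    [-1,[0,0,0],0]
  ]
}}

```text
time_s: 13.83
tcp_pos: [540.3, -30.1, 150.3]
tool_rot: [-0.0, 0.992, 0.124, 0.0]
ft_force: [-0.6, 0.6, 0.4]
finger_gap: 0.998
```

Run:
```python
from h import *
p,d=shot(10,(260,100,400,240));o=env.get_obs();t=o["tcp_pos"];print(t.round(1),o["ft_force"].round(1),o["finger_gap"],tilt(p,d,t,40,zmin=20).round(0))
p,d=cams.camera("wrist");cv2.imwrite("pics/w10.png",p[:,:,::-1])
```

```text
[540.3 -30.1 150.3] [-0.4 -0.8 -0.7] 0.9983760624464095 [[515. -47. 556.  -2. 132.  52.]
 [515. -44. 556.  -4. 122.  41.]
 [514. -36. 554.  -3. 112.  31.]
 [515. -35. 554.  -3. 102.  39.]
 [514. -35. 554.  -1.  92.  34.]
 [512. -38. 553.  -3.  82.  38.]
 [513. -37. 552.  -1.  72.  28.]
 [514. -39. 552.  -3.  62.  35.]
 [513. -40. 554.  -3.  52.  30.]
 [514. -41. 555.  -2.  42.  32.]
 [514. -42. 552.  -1.  32.  29.]
 [501. -65. 580.   6.  22.  83.]]
```

View pics/s10.png

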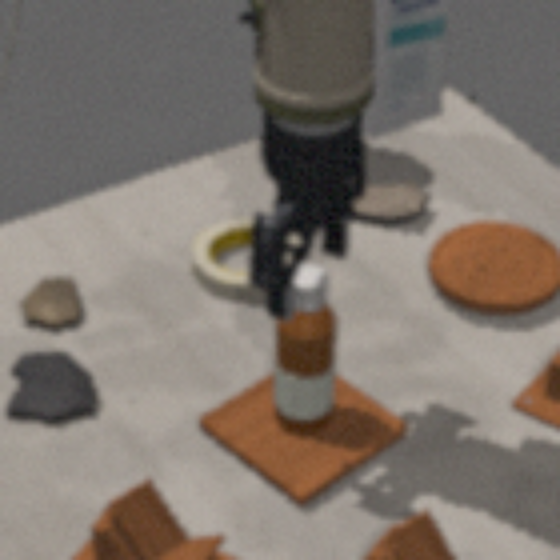

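View pics/w10.png

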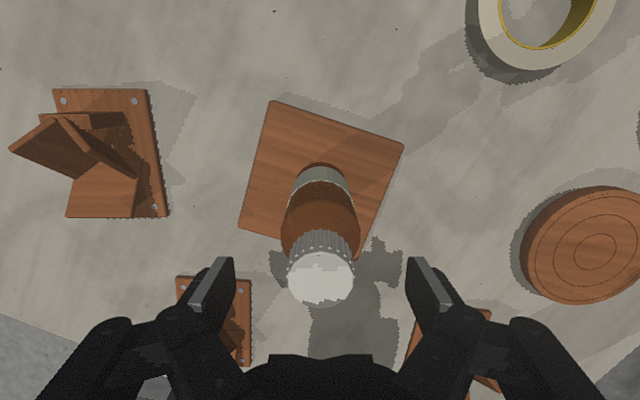

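The bottle stands upright and the fingers are fully open, clear on both sides of the cap (320,278). Rising straight up.

Emit:
{"method": "arm_command", "body": {
  "targets": [
    [-1,[0,0,-0.3],0],
    [-1,[0,0,-0.7],0],
    [-1,[0,0,-1],0],
    [-1,[0,0,-1],0],
    [-1,[0,0,-1],0],
    [-1,[0,0,-0.5],0],
    [-1,[0,0,0],0],
    [-1,[0,0,0],0]
  ]
}}

```text
time_s: 14.6
tcp_pos: [540.4, -30.1, 240.3]
tool_rot: [0.0, 0.992, 0.124, 0.0]
ft_force: [-0.5, 0.3, -0.6]
finger_gap: 0.999
```

Run:
```python
from h import *
p,d=shot(11,(260,100,400,240));o=env.get_obs();print(o["tcp_pos"].round(1),o["ft_force"].round(1),tilt(p,d,np.array([538,-29,188]),40,zmin=20).round(0))
X=cloud("scene",d);w=(d>0)&(np.linalg.norm(X[...,:2]-[538,-29],axis=-1)<40)&(X[...,2]<185)&(X[...,2]>100);print("top z",X[w][:,2].max())
env.job_done()
```

```text
[539.9 -30.2 239.4] [ 0.5 -0.1 -0.9] [[522. -41. 555. -13. 170.  63.]
 [524. -33. 547. -11. 160.  24.]
 [524. -33. 549. -11. 150.  17.]
 [520. -42. 554.  -7. 140.  46.]
 [515. -45. 560.  -4. 130.  57.]
 [512. -37. 552.  -3. 120.  37.]
 [514. -34. 555.  -3. 110.  37.]
 [515. -37. 553.  -4. 100.  32.]
 [514. -37. 553.  -1.  90.  37.]
 [513. -37. 552.  -1.  80.  32.]
 [514. -38. 553.  -2.  70.  31.]
 [513. -37. 553.  -1.  60.  36.]
 [515. -38. 549.  -3.  50.  28.]
 [514. -42. 551.  -4.  40.  32.]
 [516. -43. 553.  -4.  30.  30.]]
top z 174.9414562749386
the job is handed in; nothing more can be done
```

View pics/s11.png

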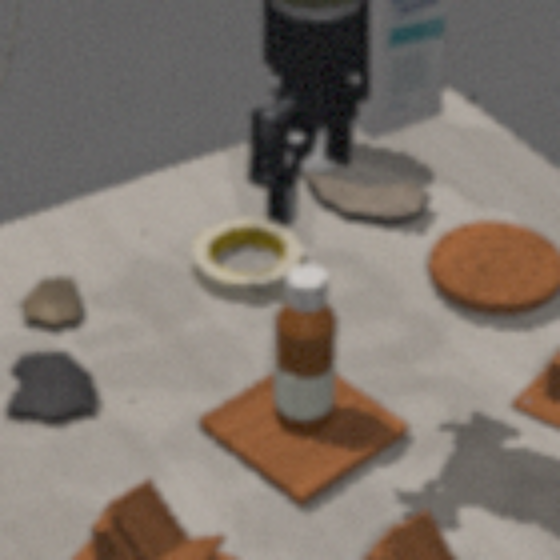

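The bottle stands upright near the middle of the square board, released, with the open gripper about 65 mm above it. The job was handed in at about 14.7 s of the 40 s allowed.

- **Gripping and turning:** I took the bottle out of the leftmost rest by its cap. It kept its 35° tilt even at a 20 N grip and with a pull, so I turned it upright by drawing its back gently against the end of the empty trough. That brought it to about 3° from upright.
- **Placing:** I lowered it until the board took the load, and the largest force I read was about 9 N. I then opened the fingers in steps and rose straight up.
- **Last checks:** The body shows no measurable lean. The bottle's top measures 175 mm, against 173 mm expected. Its axis is about 2–8 mm from the board's centre, judged from one side of the bottle only. The force on the tool is back to noise.
- **Not measured:** I checked the tape and dark sherd only by eye and saw no movement. The clamp and long sherd are outside the last picture, but I never brought the arm or bottle near them.

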